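# Hold the instrument case's lid at the pointer for inspection

## Robot

A 6-joint arm with a two-finger parallel gripper is mounted at the origin on a cart in front of the work surface, level with it; the furniture and walls round the work are solid. World frame = base frame: x ahead of the robot, y to its left, z up, the work surface at z = 0. Lengths are in m, angles in rad, forces in N, time in s.
With the tool pointing down it reaches from about 0.35 to 0.775 m from the base axis. Payload 7.3 kg.
Tool frame: the origin (TCP) lies at the centre of the arm's flange, where the gripper is bolted on; the fingertips stand 178 mm ahead of it and the grasp point (between the pads) lies 159 mm ahead of it; z points along the fingers, y is the line along which they close (so a half turn about z gives the same grasp; the last joint's range is limited). The gripper opens to 92 mm and grips with 3 to 60 N. Pads are 19 mm wide; open, the fingers measure 130 mm over their backs; the gripper's body (75 mm by 190 mm) begins 47 mm behind the grasp point.
Start: joints at [1.081, 0.342, 1.524, -0, 1.275, -0.146], TCP at [0.177, 0.494, 0.405] pointing down, gripper open.
Joint ranges: [-2.53, 2.53], [-0.77, 2.02], [0.04, 2.7], [-1, 4.14], [0.28, 2.66], [-3.11, 3.11]. Speed limits (rad/s): [2.57, 2.57, 3.14, 3.14, 3.14, 3.14].

## Interface

Orientations are given as [roll, pitch, yaw] about the fixed x, y, z axes, in that order (R = Rz(yaw) Ry(pitch) Rx(roll)).
In Python, from cell import telemetry, vision, ticket gives the robot as it stands.
- The arm moves only by the shell command python3 -m crank 'ROWS' [FORCE]. ROWS is JSON, a list of rows, each a list of 5 numbers: the gripper command: -1 is shut, 1 is fully open, values between are in proportion, then the shift along the tool's x, y, z in mm, then the turn about the tool's z in rad. In form: [[fingers, dx, dy, dz, roll], ...]. A call has 1 to 12 rows; each row is the pose to reach, as a shift and turn from the pose commanded when the call began, along the tool's axes at that moment; what a row does not reach only later rows make up. A row lasts 1/12 s, in which the tool goes at most 41.7 mm and 7.16 degrees, less where a joint would pass 70% of its speed; a pose out of reach is approached as far as the arm can. A call with a gripper value outside its range is refused whole. The fingers move at their own pace and stop on an object; FORCE is the grip in N (left out, the last holds). Time passes only in rows, so rows that repeat a pose let the fingers close. It gives the time, the measured TCP pose, the force, the opening and the grip force at its end, in the units of the state.
- telemetry.observe(): the state, without advancing time (a new reading comes with each control period).
- vision.read_camera(name): name is "scene" or "top"; returns (picture, depth): 420x560x3 uint8, red, green, blue; 420x560 float32, m along the optical axis (not along the pixel's ray), 0 where there is no reading.
- vision.get_calibration(name): a dict with "camera_matrix" (3x3 intrinsics, pixels), "rvec" (rotation vector, rad) and "tvec" (3), from world to camera coordinates, as OpenCV has them. Camera axes: x right, y down, z forward; pixel columns grow to the right and rows downward; lengths in m; the calibration is good to about 2 mm. A picture is of the moment at which its call begins. get_calibration takes no time and is no camera call.
- ticket.hand_in(): hands the job in; it is judged then, once.
The state is a dict: "time": time; "qpos": joint angles; "qvel": joint speeds; "joint_efforts": joint torques, N m; "tool_pos": TCP position; "tool_rot": TCP orientation; "contact_force": force on the tool from outside, world axes, zero at the start; "torque": the same for the moment, N m; "opening": finger opening in m; "grip_force": force on a finger pad.
Only numpy, scipy, OpenCV 4.12 (cv2) and the standard library are available. Lean on these libraries where they do the work, as an engineer would, in place of code of your own. Each camera call takes 0.05 s, during which the arm holds its last target. There are 200 camera calls.

## Task

Someone wants to look into the steel instrument case: first take the small open carton off its lid and stand it upright on the free worktop, clear of the case. Then raise the lid, which has a bar handle, until it lies at the same angle as the pointer arm clamped on the quadrant beside it, and finish while still holding the lid there with the gripper, because it falls shut if let go. Leave the pointer, the small vials and the ampoule as they stand.

Things in the scene. Friction and masses are not known exactly. Their poses are not given: they have to be found in the camera images.
- case: Open steel case fixed to the worktop, 160 (its x) x 200 (its y) x 70 mm high; origin at the centre of its underside. Its -x side faces the robot. At its +y side, 105 to 130 mm from its centre, stand the quadrant (graduated quarter arc, 120 mm mean radius, top 205 mm above the worktop) and the pointer. The worktop at world x 0.47, y 0.30 m is always free for 8 cm around.
- lid_hinge (a point): Middle of the lid's hinge line, at (80, 0, 73) mm in the case's frame; the hinge runs along the case's y axis, on the side away from the robot.
- lid (a joint): Lid angle, rad: 0 shut and level, growing as the handle's side swings up and away from the robot about the hinge; at most 1.5. The hinge turns freely; the lid (about 0.35 kg, 165 x 204 mm, 5 mm thick, top 75.5 mm above the worktop when shut) falls shut from any angle below 1.4 when let go.
- lid_handle (a point): Middle of the lid's bar handle: round steel bar 10 mm thick, 120 mm long, parallel to the hinge, 205 mm from the hinge line, 3 mm above the lid's mid-plane (76 mm above the worktop when shut); 35 mm free between bar and lid edge. The bar can turn between the fingers. Axes turn with the lid: x from handle to hinge, y along the hinge, z out of the lid's top.
- pointer (a joint): Angle of the pointer arm in rad, counted like the lid's angle (same axis, same zero): the lid is at the mark when joint lid equals this. Clamped stiff, somewhere between 0.6 and 1.05.
- pointer_tip (a point): Tip of the pointer: a dark steel arm, 8 mm wide, that turns about the hinge line outside the quadrant, 119 mm to the +y side of the case's middle; the tip is 198 mm from the hinge line. Axes turn with the pointer: x runs from tip to hinge line, parallel to the lid's x axis when the lid is at the mark. It stands up to 245 mm above the worktop: carry over or round it.
- carton_center (a point): Centre (half-way up) of the open folding carton that stands on the lid at the start: 40 mm (its x) x 92 mm (its y), 58 mm tall, thin upright walls, open at the top, about 30 g; the point is 30 mm above its foot. Grasp it across its 40 mm depth, closing along its x axis. z is its own upright axis.
- vial_0: Small vial, 26 mm in diameter, 54 mm tall, standing loose on the worktop at the case's -y side; origin at its foot. A bystander.
- vial_1: Another such small vial, 26 mm in diameter, 54 mm tall; origin at its foot. A bystander.
- ampoule_standing: Standing glass ampoule, 20 mm in diameter, 80 mm tall, at the case's -y side; origin at its foot. A bystander.

How it is judged:
By the outcome, as a careful person would: the job done as asked, in the order asked, and still so for the second after the job is handed in, while the arm keeps its last pose, push and grip.
It also fails if it takes over 64 s, if anything falls off the work surface, if the arm or the gripper's body presses on something with over 40 N, if the wrist force passes 120 N, or if a joint passes its speed limit or range.

## Working session

There is one attempt and no reset: what is moved stays moved. The work goes in short steps, Python scripts to look and compute and a shell command to move; the robot and the scene stay as the last step left them, time stands still between calls to the robot, and variables do not carry over. Pictures are saved under pics/ and viewed, at most 10 in all, crops included, and the job is handed in when it is done.

```bash
mkdir -p pics; ls; cat > h.py <<'E'
import numpy as np, cv2
from cell import telemetry, vision, ticket
def cam(n):
    c=vision.get_calibration(n); K=np.array(c["camera_matrix"]); R=cv2.Rodrigues(np.array(c["rvec"],float))[0]; t=np.array(c["tvec"],float).ravel()
    return K,R,t
def cloud(n,d):
    K,R,t=cam(n); v,u=np.mgrid[0:420,0:560]
    p=np.stack([(u-K[0,2])/K[0,0]*d,(v-K[1,2])/K[1,1]*d,d],-1)
    return (p-t)@R
def ray(n,u,v,z):
    K,R,t=cam(n); d=R.T@np.linalg.inv(K)@[u,v,1.]; c=-R.T@t
    return c+d*(z-c[2])/d[2]
E
python3 - <<'E'
from h import *
for n in("scene","top"):
    p,d=vision.read_camera(n); cv2.imwrite(f"pics/{n}0.png",p[:,:,::-1]); np.savez(f"{n}0.npz",p=p,d=d)
    K,R,t=cam(n); print(n,-R.T@t,R[2],K[0,0])
print(telemetry.observe())
E
```

```text
pics
scene [ 0.27164328 -0.56650014  0.67887586] [ 0.34831349  0.62960835 -0.69445737] 396.4926551457047
top [ 0.34093898 -0.03397977  1.23030013] [ 0.19362817  0.00123448 -0.98107421] 517.5492426413276
{'time': 0.1, 'qpos': array([ 1.08099888e+00,  3.42687134e-01,  1.52491378e+00,  6.25465644e-06,
        1.27539045e+00, -1.46030876e-01]), 'qvel': array([ 0.00064458, -0.00102886, -0.00451164, -0.00045552,  0.00029155,
        0.0004475 ]), 'joint_efforts': array([ 2.52307553e-03, -4.32008994e+01, -2.44694728e+01,  7.19887507e-02,
        5.25368366e-02, -1.10193770e-05]), 'tool_pos': array([0.1768848 , 0.4941872 , 0.40409928]), 'tool_rot': array([-3.14020970e+00, -2.09447244e-04,  2.79782411e+00]), 'contact_force': array([0.30460171, 0.59574033, 0.20251336]), 'torque': array([-0.02493984, -0.01426775,  0.01364476]), 'grip_force': 0.0, 'opening': 0.09195081931960838}
```

View pics/scene0.png

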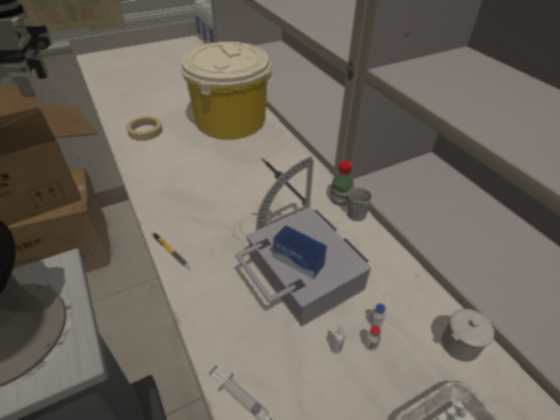

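View pics/top0.png

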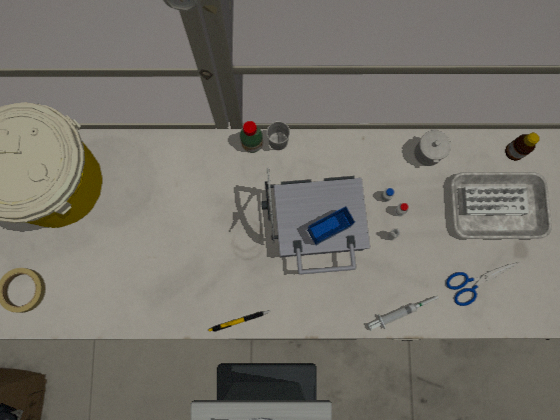

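The scene view shows the blue carton (300,250) on the lid, the bar handle (265,280), and the pointer arm (262,160)-(305,200) beyond the quadrant. The top view has the carton at (330,226), the handle bar (327,270), the pointer near (268,190), and vials and ampoule at (390,193), (404,208), (394,234).

```bash
python3 - <<'E'
from h import *
for n in("top","scene"):
    f=np.load(n+"0.npz");p=f["p"].astype(int);d=f["d"];c=cloud(n,d)
    blue=(p[...,2]>p[...,0]+30)&(abs(c[...,2]-.105)<.05)&(d>0)
    k,l,s,ce=cv2.connectedComponentsWithStats(blue.astype(np.uint8)); i=1+np.argmax(s[1:,4]);m=l==i
    q=c[m&(c[...,2]>.12)];print(n,"carton",len(q),np.percentile(q[:,2],[5,50,95]),cv2.minAreaRect((q[:,:2]*1000).astype(np.float32)), q.max(0))
    # lid plane
    g=(abs(c[...,2]-.0755)<.006)&(d>0)&(c[...,0]>.25)&(c[...,0]<.75)&(abs(c[...,1])<.25)
    k,l,s,ce=cv2.connectedComponentsWithStats(g.astype(np.uint8)); i=1+np.argmax(s[1:,4]);q=c[(l==i)]
    print("lid",len(q),cv2.minAreaRect((q[:,:2]*1000).astype(np.float32)),np.median(q[:,2]))
f=np.load("top0.npz")
cv2.imwrite("pics/topc.png",cv2.resize(f["p"][150:290,215:415,::-1],(800,560),interpolation=cv2.INTER_CUBIC))
f=np.load("scene0.npz")
cv2.imwrite("pics/scc.png",cv2.resize(f["p"][140:320,225:395,::-1],(566,600),interpolation=cv2.INTER_CUBIC))
E
```

```text
top carton 114 [0.12175216 0.12878077 0.13524148] ((535.8705444335938, -154.29776000976562), (40.561397552490234, 92.88079833984375), 27.598556518554688) [ 0.5735539  -0.10535024  0.13735178]
lid 5854 ((544.8269653320312, -139.23565673828125), (216.24293518066406, 204.2705841064453), 4.931667804718018) 0.07539483302305075
scene carton 364 [0.12070076 0.12746864 0.13341261] ((534.9902954101562, -155.51547241210938), (43.303646087646484, 92.76834869384766), 27.605083465576172) [ 0.57297435 -0.10487972  0.13575203]
lid 5485 ((543.6722412109375, -139.75778198242188), (216.400634765625, 205.85142517089844), 4.719458103179932) 0.07493702234934883
```

View pics/topc.png

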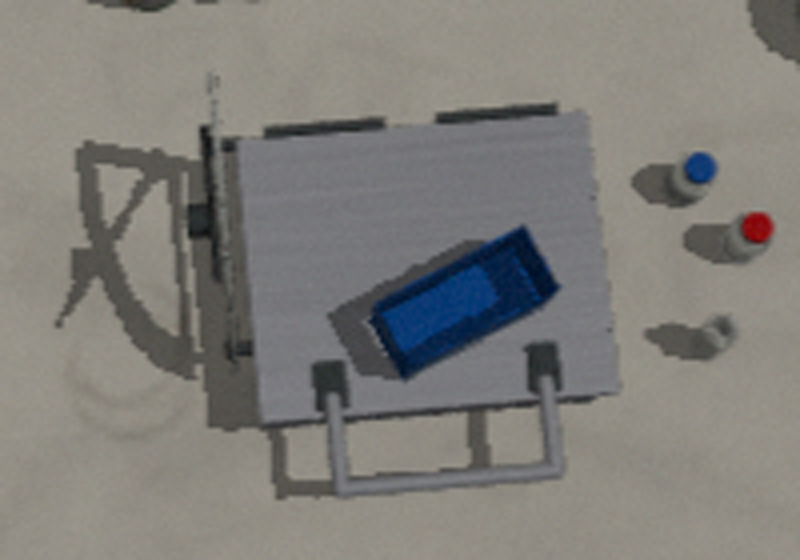

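View pics/scc.png

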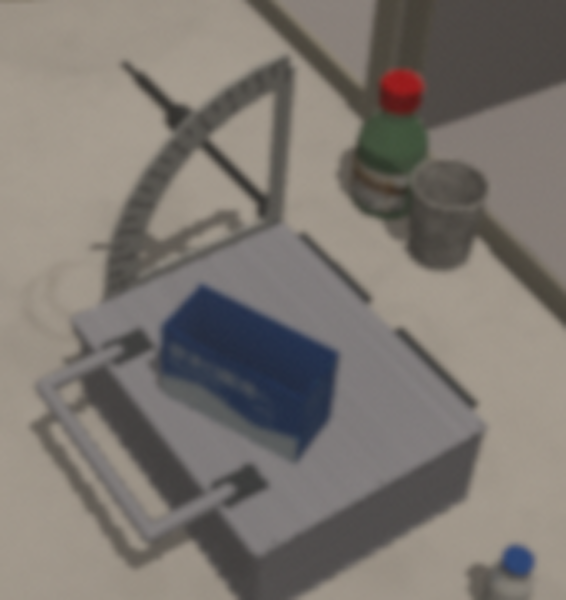

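The top crop shows carton corners at crop (375,320)-(555,290) and the handle bar from (340,487) to (560,468). The scene crop shows the pointer from tip (125,65) to hinge end (265,210), with its clamp at (178,118).

```bash
python3 - <<'E'
from h import *
for n in("top","scene"):
    f=np.load(n+"0.npz");p=f["p"].astype(int);d=f["d"];c=cloud(n,d)
    a=np.radians(4.83);X=np.array([np.cos(a),np.sin(a)]);Y=np.array([-X[1],X[0]])
    s=c[...,:2]@X; t=c[...,:2]@Y
    g=(abs(c[...,2]-.0755)<.006)&(d>0)&(c[...,0]>.25)&(c[...,0]<.75)&(abs(c[...,1])<.3)
    k,l,st,_=cv2.connectedComponentsWithStats(g.astype(np.uint8)); m=l==1+np.argmax(st[1:,4])
    h,e=np.histogram(s[m],bins=np.arange(s[m].min(),s[m].max()+.004,.004)); print(n,e[0],h)
    bar=m&(s<s[m].min()+.013); q=c[bar]; print("bar",len(q),q.mean(0),np.degrees(np.arctan2(*(np.polyfit(q[:,1],q[:,0],1)[0],1))), t[bar].min(),t[bar].max(),s[bar].min(),s[bar].max())
    lid=m&(s>s[m].min()+.05); print("lid s",s[lid].min(),s[lid].max(),"t",np.percentile(t[lid],[0,1,99,100]))
f=np.load("scene0.npz");p=f["p"].astype(int)
b=p.sum(-1)
for v in range(156,210,3): print(v,[(u,b[v,u]) for u in range(255,310) if b[v,u]<200])
E
```

```text
top 0.4230613626456509 [ 84  75  52  11  12  10  10  12  12  14  13 137 153 153 154 162 143 140
 128 124 113 104 101  82  84  81  74  77  87  93 107 111 118 128 137 135
 154 157 149 154 154 146 151 144 152 153 146 155 147 141 155 144 131  86
   4]
bar 214 [ 0.4424005  -0.14785852  0.07858829] -4.579204850899475 -0.2492125849937371 -0.11984333913517563 0.4230613626456509 0.43592777890231094
lid s 0.47307860613481734 0.6392597698963406 t [-0.28679337 -0.28440671 -0.08417046 -0.08232267]
scene 0.4216645662617004 [152 106  59  22  21  18  24  19  21  22  21 166 190 176 172 179 173 151
 146 127 117 112  88  83  69  63  56  61  63  62  63  61  61  66  72  82
  87 104 114 113 124 138 148 150 145 145 147 147 140 139 141 149 141  65
   4]
bar 322 [ 0.44110371 -0.15483346  0.07879827] -5.04906136693012 -0.2503677715401158 -0.1227402674319572 0.4216645662617004 0.4344468432853262
lid s 0.47167116112336716 0.6380111285555258 t [-0.28805378 -0.28649886 -0.08576016 -0.08206519]
156 []
159 []
162 []
165 [(268, np.int64(172)), (269, np.int64(173))]
168 [(271, np.int64(178)), (272, np.int64(174))]
171 [(274, np.int64(179)), (275, np.int64(172))]
174 [(276, np.int64(161)), (277, np.int64(152)), (278, np.int64(156)), (279, np.int64(164)), (280, np.int64(194))]
177 [(276, np.int64(194)), (277, np.int64(180))]
180 []
183 [(286, np.int64(192)), (287, np.int64(186))]
186 [(289, np.int64(177)), (290, np.int64(184))]
189 [(292, np.int64(176)), (293, np.int64(185))]
192 [(295, np.int64(175)), (296, np.int64(182))]
195 [(298, np.int64(175)), (299, np.int64(181))]
198 [(301, np.int64(173)), (302, np.int64(175))]
201 [(303, np.int64(180)), (304, np.int64(176))]
204 []
207 []
```

```bash
python3 - <<'E'
from h import *
a=np.radians(4.83);X=np.array([np.cos(a),np.sin(a),0]);Y=np.array([-X[1],X[0],0])
def plane(n,u,v,t0):
    K,R,t=cam(n); d=R.T@np.linalg.inv(K)@[u,v,1.]; c=-R.T@t
    return c+d*(t0-c@Y)/(d@Y)
f=np.load("scene0.npz");p=f["p"].astype(float).sum(-1);d=f["d"];C=cloud("scene",d)
P=[]
for v in list(range(160,172))+list(range(182,202)):
    u0=263+(v-159.5)*.968
    us=np.arange(int(u0)-6,int(u0)+8); w=p[v,us]; bg=np.median(w); w=np.clip(bg-60-w,0,None)
    if w.sum()<60: continue
    u=(w*us).sum()/w.sum(); q=plane("scene",u,v,-.066); P.append([u,v,q@X,q[2],C[v,int(round(u))]@Y])
P=np.array(P); print(P[::4].round(4))
k=np.polyfit(P[:,2],P[:,3],1); r=P[:,3]-np.polyval(k,P[:,2]); print("slope angle",-np.arctan(k[0]),r.std(),"z at hinge .637",np.polyval(k,.637))
rr=np.arctan2(P[:,3]-.073,.637-P[:,2]); print("hinge-based",rr[:12].mean(),rr.mean(), "tip r",np.hypot(P[0,3]-.073,.637-P[0,2]))
ok=abs(P[:,4]+.066)<.01; print("plane t by depth",P[ok,4].mean(),ok.sum())
E
```

```text
[[ 2.632746e+02  1.600000e+02  5.241000e-01  2.319000e-01 -6.780000e-02]
 [ 2.676748e+02  1.640000e+02  5.336000e-01  2.187000e-01 -6.870000e-02]
 [ 2.716230e+02  1.680000e+02  5.424000e-01  2.056000e-01 -6.760000e-02]
 [ 2.874688e+02  1.840000e+02  5.807000e-01  1.482000e-01 -6.800000e-02]
 [ 2.913558e+02  1.880000e+02  5.910000e-01  1.326000e-01 -6.590000e-02]
 [ 2.953406e+02  1.920000e+02  6.019000e-01  1.164000e-01 -6.680000e-02]
 [ 2.994258e+02  1.960000e+02  6.135000e-01  9.940000e-02 -6.880000e-02]]
slope angle 0.9819662981839352 0.0004932043770538697 z at hinge .637 0.06381552756100006
hinge-based 0.9523443198293667 0.8935925026100205 tip r 0.19486524458204396
plane t by depth -0.06780263417878662 28
```

```bash
python3 - <<'E'
from h import *
a=np.radians(4.83);X=np.array([np.cos(a),np.sin(a),0]);Y=np.array([-X[1],X[0],0])
for n in("scene","top"):
    f=np.load(n+"0.npz");p=f["p"].astype(int).sum(-1);C=cloud(n,f["d"]);s=C@X;t=C@Y;z=C[...,2]
    m=(f["d"]>0)&(abs(t+.066)<.012)&(s>.5)&(s<.625)&(z>.09)&(z<.26)
    th=np.arctan2(z-.073,.637-s);r=np.hypot(z-.073,.637-s)
    m&=(abs(th-.96)<.12)
    for lo,hi in((.03,.06),(.06,.09),(.09,.11),(.15,.17),(.17,.2)):
        w=m&(r>lo)&(r<hi)
        if w.sum()>3: print(n,lo,w.sum(),"perp mm",(1000*np.percentile(np.sin(th[w]-.96)*r[w],[0,25,50,75,100])).round(1),"t",np.median(t[w]).round(4))
    w=m&((r<.108)|(r>.15))
    k=np.polyfit(np.cos(th[w]-.96)*r[w],np.sin(th[w]-.96)*r[w],1);print("angle",.96+np.arctan(k[0]),"offset",k[1])
f=np.load("scene0.npz")
cv2.imwrite("pics/ptr.png",cv2.resize(f["p"][150:215,250:320,::-1],(646,600),interpolation=cv2.INTER_NEAREST))
E
```

```text
scene 0.03 25 perp mm [-5.9 -3.3 -2.8 -1.3  0.2] t -0.0672
scene 0.06 29 perp mm [-5.8 -4.1 -2.5 -1.   0.6] t -0.0673
scene 0.09 18 perp mm [-6.6 -5.1 -2.8 -0.6  6.7] t -0.0673
scene 0.15 29 perp mm [-5.2 -3.8 -1.1  0.4  1.8] t -0.0673
scene 0.17 36 perp mm [-4.9 -2.1 -0.7  0.7  2.1] t -0.0677
angle 0.9694387493623597 offset -0.0030394599422411974
top 0.03 10 perp mm [0.3 0.7 1.  1.5 3. ] t -0.065
top 0.06 8 perp mm [0.3 1.3 1.9 2.2 2.8] t -0.0653
top 0.09 6 perp mm [0.3 0.8 1.1 1.7 3.2] t -0.0655
top 0.15 8 perp mm [2.2 3.2 3.7 4.  4.2] t -0.0656
top 0.17 14 perp mm [-0.2  1.3  2.7  3.   5. ] t -0.0656
angle 0.9691747500243886 offset 0.0009109392181348301
```

View pics/ptr.png

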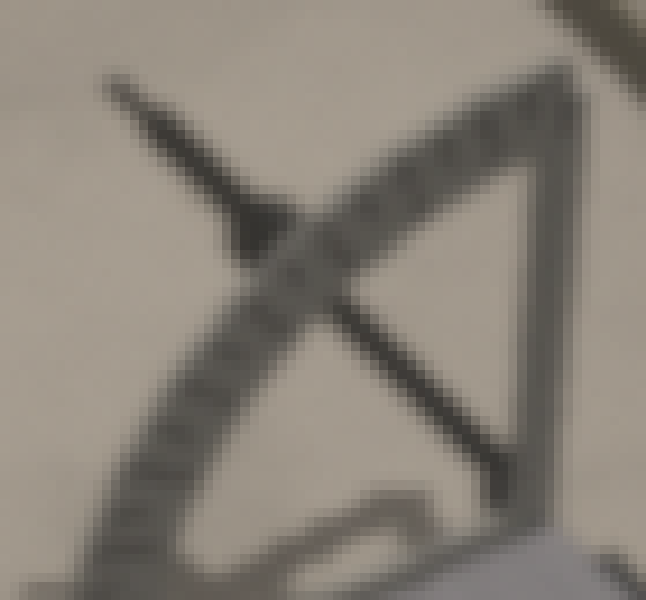

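The pointer crop shows the dark arm from (110,85) to (500,480) in one straight line. Both depth fits give about 0.969 rad. Next I go above the carton, raising first.

```bash
cat >> h.py <<'E'
def rel(gx,gy,gz,tooly):
    "mm shift (tool axes) + roll to bring grasp point to world gx,gy,gz with closing line at angle tooly"
    from scipy.spatial.transform import Rotation as Ro
    o=telemetry.observe(); R=Ro.from_euler("xyz",o["tool_rot"]).as_matrix(); g=o["tool_pos"]+R[:,2]*.159
    d=R.T@(np.array([gx,gy,gz])-g)*1000
    cur=np.arctan2(R[1,1],R[0,1]); r=-((tooly-cur+np.pi/2)%np.pi-np.pi/2)
    print("grasp",g.round(4),"shift",d.round(1),"roll",round(r,3),"q6",o["qpos"][5],"t",o["time"])
E
python3 - <<'E'
from h import *
rel(.5355,-.155,.25,.482)
f=np.load("top0.npz");C=cloud("top",f["d"]);m=(f["d"]>0)&(C[...,2]>.03)&(C[...,1]>.15)&(C[...,0]<.75)&(C[...,0]>.2)
q=C[m]; print(len(q), q.min(0),q.max(0), np.hypot(q[:,0]-.47,q[:,1]-.3).min())
E
python3 -m crank '[[1,0,0,-50,0],[1,0,0,-60,0],[1,-100,-90,-60,0.1],[1,-550,-485,-60,0.745],[1,-550,-485,-60,0.745],[1,-550,-485,-60,0.745],[1,-550,-485,-60,0.745],[1,-550,-485,-60,0.745],[1,-550,-485,-60,0.745],[1,-550,-485,-60,0.745],[1,-550,-485,-60,0.745],[1,-550,-485,-60,0.745]]' 6
```

```text
grasp [0.1768 0.494  0.2451] shift [-556.5 -490.1   -4.3] roll 0.745 q6 -0.14603087638722687 t 0.1
9468 [0.35564557 0.36794887 0.03030593] [0.74999408 0.59930214 0.21785465] 0.13522760976728018
time: 1.1
tool_pos: [0.3784, 0.1274, 0.4647]
tool_rot: [3.141, -0.0, 2.053]
contact_force: [1.4, 0.2, -0.5]
opening: 0.092
grip_force: 0.0
```

```bash
python3 - <<'E'
from h import *
rel(.5355,-.155,.25,.482)
E
```

```text
grasp [0.3784 0.1274 0.3057] shift [-323.1    8.3   55.6] roll 0.0 q6 -0.3498921202645958 t 1.1
```

```bash
python3 -m crank '[[1,-323,8,0,0],[1,-323,8,0,0],[1,-323,8,0,0],[1,-323,8,0,0],[1,-323,8,0,0],[1,-323,8,0,0],[1,-323,8,0,0],[1,-323,8,0,0],[1,-323,8,0,0],[1,-323,8,56,0],[1,-323,8,56,0],[1,-323,8,56,0]]' 6
python3 - <<'E'
from h import *
p,d=vision.read_camera("top");cv2.imwrite("pics/top1.png",p[:,:,::-1])
p,d=vision.read_camera("scene");cv2.imwrite("pics/scene1.png",p[:,:,::-1])
rel(.5355,-.155,.108,.482)
E
```

```text
time: 2.1
tool_pos: [0.534, -0.1526, 0.4044]
tool_rot: [-3.136, -0.007, 2.053]
contact_force: [-0.5, -0.6, -0.7]
opening: 0.0919
grip_force: 0.0
grasp [ 0.5348 -0.1526  0.2499] shift [ -2.6  -0.4 141.9] roll 0.0 q6 -0.8982900486600865 t 2.2
```

View pics/scene1.png

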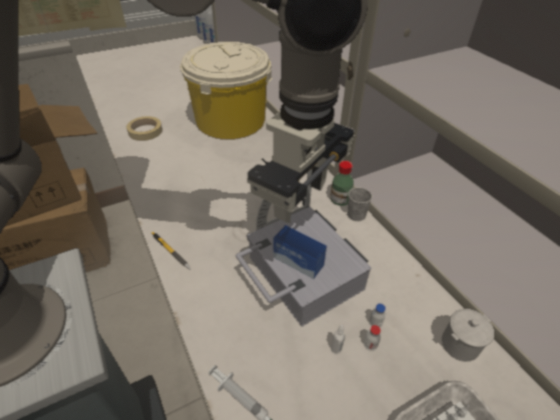

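The gripper is over the carton at (300,250) with the fingers on either side of its depth. I descend and close.

```bash
python3 -m crank '[[1,-2,0,35,0],[1,-2,0,70,0],[1,-2,0,100,0],[1,-2,0,125,0],[1,-2,0,138,0],[1,-2,0,142,0],[1,-2,0,142,0],[-1,-2,0,142,0],[-1,-2,0,142,0],[-1,-2,0,142,0],[-1,-2,0,142,0],[-1,-2,0,142,0]]' 6
python3 -m crank '[[-1,0,0,0,0],[-1,0,0,0,0],[-1,0,0,0,0],[-1,0,0,0,0]]'
```

```text
time: 3.2
tool_pos: [0.536, -0.1549, 0.2674]
tool_rot: [3.141, 0.001, 2.053]
contact_force: [-0.0, 1.4, 0.3]
opening: 0.0632
grip_force: 0.0
time: 3.53
tool_pos: [0.5358, -0.1549, 0.2667]
tool_rot: [3.142, -0.0, 2.053]
contact_force: [-0.3, 0.3, 0.9]
opening: 0.0411
grip_force: 6.0
```

```bash
python3 -m crank '[[-1,0,0,-20,0],[-1,0,0,-50,0],[-1,0,0,-85,0],[-1,0,0,-120,0],[-1,0,0,-155,0],[-1,0,0,-185,0],[-1,0,0,-205,0],[-1,0,0,-205,0],[-1,20,7,-205,0],[-1,50,18,-205,0],[-1,85,30,-205,0],[-1,120,42,-205,0]]'
python3 - <<'E'
from h import *
rel(.47,.30,.25,.482); print(telemetry.observe()["opening"])
E
```

```text
time: 4.53
tool_pos: [0.517, -0.0282, 0.4704]
tool_rot: [-3.14, -0.001, 2.051]
contact_force: [1.4, 0.6, -0.3]
opening: 0.0416
grip_force: 6.0
grasp [ 0.5167 -0.0281  0.3114] shift [312.4 110.3  61.7] roll -0.002 q6 -0.6830787206121139 t 4.5333
0.0415734077147029
```

```bash
python3 -m crank '[[-1,36,13,0,0],[-1,74,26,0,0],[-1,112,40,0,0],[-1,150,53,0,0],[-1,188,66,0,0],[-1,226,80,0,0],[-1,262,93,0,0],[-1,290,103,0,0],[-1,308,109,0,0],[-1,312,110,0,0],[-1,312,110,30,0],[-1,312,110,60,0]]'
python3 -m crank '[[-1,0,0,0,0]]'
python3 - <<'E'
from h import *
rel(.47,.30,.034,.482)
p,d=vision.read_camera("scene");cv2.imwrite("pics/scene2.png",p[:,:,::-1])
C=cloud("scene",d);p=p.astype(int)
m=(p[...,2]>p[...,0]+30)&(d>0)&(abs(C[...,0]-.47)<.12)&(abs(C[...,1]-.3)<.12)
q=C[m];print(len(q),np.percentile(q[:,2],[1,50,99]))
E
```

```text
time: 5.53
tool_pos: [0.4702, 0.2984, 0.4116]
tool_rot: [3.138, 0.001, 2.054]
contact_force: [0.8, 0.1, -0.6]
opening: 0.0412
grip_force: 6.0
time: 5.62
tool_pos: [0.4693, 0.2973, 0.4055]
tool_rot: [-3.13, -0.0, 2.053]
contact_force: [-0.8, -0.2, -0.5]
opening: 0.0412
grip_force: 6.0
grasp [0.4676 0.2965 0.2465] shift [  1.9   6.2 212.4] roll -0.0 q6 -0.05486474334035387 t 5.6167
147 [0.24041399 0.26127746 0.27223136]
```

```bash
python3 -m crank '[[-1,1,3,35,0],[-1,1,3,70,0],[-1,1,3,105,0],[-1,1,3,140,0],[-1,1,3,170,0],[-1,1,3,190,0],[-1,1,3,200,0],[-1,1,3,206,0],[-1,1,3,208,0],[-1,1,3,208,0],[-1,1,3,208,0]]'
python3 - <<'E'
from h import *
rel(.47,.30,.033,.482)
E
```

```text
time: 6.58
tool_pos: [0.4731, 0.3009, 0.2053]
tool_rot: [3.139, 0.0, 2.053]
contact_force: [-0.8, -0.4, 0.5]
opening: 0.0412
grip_force: 6.0
grasp [0.4735 0.3011 0.0463] shift [ 0.7 -3.7 13.3] roll -0.0 q6 -0.0522515595545326 t 6.5833
```

```bash
python3 -m crank '[[-1,0,0,4,0],[-1,0,0,8,0],[-1,0,0,11,0],[-1,0,0,13,0],[-1,0,0,13,0],[-1,0,0,13,0]]'
python3 - <<'E'
from h import *
rel(.47,.30,.033,.482)
E
```

```text
time: 7.08
tool_pos: [0.4725, 0.3007, 0.1906]
tool_rot: [-3.141, -0.0, 2.053]
contact_force: [0.6, -0.1, 0.2]
opening: 0.0415
grip_force: 6.0
grasp [0.4724 0.3007 0.0316] shift [ 0.5 -2.5 -1.4] roll 0.0 q6 -0.05217753995585528 t 7.0833
```

```bash
python3 -m crank '[[0.2,0,0,0,0],[0.4,0,0,0,0],[0.6,0,0,0,0],[0.6,0,0,0,0],[0.6,0,0,0,0],[0.6,0,0,-15,0],[0.6,0,0,-50,0],[0.6,0,0,-90,0],[0.6,0,0,-130,0],[0.6,0,0,-170,0],[0.6,0,0,-210,0],[0.6,0,0,-250,0]]'
python3 - <<'E'
from h import *
p,d=vision.read_camera("scene");C=cloud("scene",d);P=p.astype(int)
cv2.imwrite("pics/scene3.png",p[:,:,::-1])
m=(P[...,2]>P[...,0]+30)&(d>0)&(abs(C[...,0]-.47)<.12)&(abs(C[...,1]-.3)<.12)
q=C[m];print(len(q),np.percentile(q[:,2],[1,50,99]),q.min(0),q.max(0))
r=q[q[:,2]>.045];print(cv2.minAreaRect((r[:,:2]*1000).astype(np.float32)))
rel(.430,-.150,.31,np.radians(4.83))
E
```

```text
time: 8.08
tool_pos: [0.4719, 0.3004, 0.443]
tool_rot: [3.141, -0.0, 2.053]
contact_force: [1.5, 0.8, -0.0]
opening: 0.0735
grip_force: 0.0
50 [0.03475    0.04507397 0.05688345] [0.46978456 0.25727273 0.03394008] [0.50474798 0.32381423 0.05722406]
((490.35443115234375, 287.23602294921875), (65.2284164428711, 31.3675479888916), 79.37525177001953)
grasp [0.4747 0.3018 0.2927] shift [-379.6 -248.8  -20.7] roll 0.398 q6 -0.05212170099362757 t 8.1333
```

View pics/scene3.png

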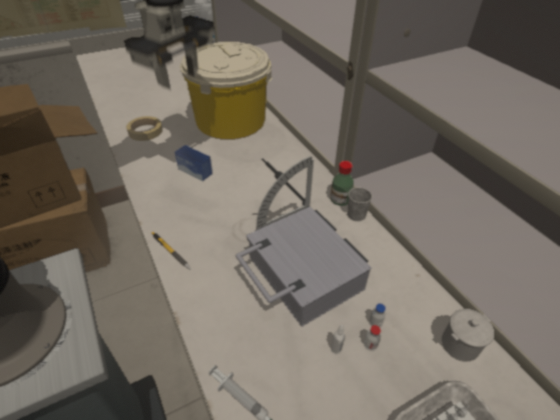

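The carton stands upright at (194,162) and the lid is clear, so I go to the handle.

```bash
python3 - <<'E'
from h import *
rel(.445,-.148,.29,np.radians(4.83))
E
python3 -m crank '[[0,-370,-230,0,0.398],[0,-370,-230,0,0.398],[0,-370,-230,0,0.398],[0,-370,-230,0,0.398],[0,-370,-230,0,0.398],[0,-370,-230,0,0.398],[0,-370,-230,0,0.398],[0,-370,-230,0,0.398],[0,-370,-230,0,0.398],[0,-370,-230,0,0.398],[0,-370,-230,0,0.398],[0,-370,-230,0,0.398]]'
python3 -m crank '[[-0.3,0,0,0,0],[-0.3,0,0,0,0],[-0.3,0,0,0,0]]'
python3 - <<'E'
from h import *
rel(.445,-.148,.14,np.radians(4.83))
E
```

```text
grasp [0.4747 0.3018 0.2927] shift [-384.8 -234.9   -0.4] roll 0.398 q6 -0.05212170099362757 t 8.1333
time: 9.13
tool_pos: [0.4398, -0.1374, 0.4404]
tool_rot: [-3.141, 0.001, 1.65]
contact_force: [0.8, 0.5, 0.2]
opening: 0.046
grip_force: 0.0
time: 9.38
tool_pos: [0.4402, -0.1327, 0.4407]
tool_rot: [3.142, -0.0, 1.656]
contact_force: [0.3, -0.3, -0.8]
opening: 0.0331
grip_force: 0.0
grasp [ 0.4402 -0.1326  0.2817] shift [-15.8   3.4 141.7] roll 0.001 q6 -0.5453964101478751 t 9.3833
```

```bash
python3 -m crank '[[-0.4,-16,3,30,0],[-0.4,-16,3,65,0],[-0.4,-16,3,100,0],[-0.4,-16,3,130,0],[-0.4,-16,3,142,0],[-0.4,-16,3,142,0],[-0.4,-16,3,142,0]]'
python3 - <<'E'
from h import *
rel(.445,-.148,.079,np.radians(4.83))
p,d=vision.read_camera("top");p2,_=vision.read_camera("scene")
cv2.imwrite("pics/m.png",np.hstack([cv2.resize(p[190:310,255:405,::-1],(400,320)),cv2.resize(p2[180:330,180:367,::-1],(400,320))]))
E
```

```text
time: 9.97
tool_pos: [0.4449, -0.1486, 0.2987]
tool_rot: [-3.141, -0.001, 1.657]
contact_force: [0.7, 0.7, -0.2]
opening: 0.0275
grip_force: 0.0
grasp [ 0.4447 -0.1485  0.1397] shift [ 0.4  0.3 60.7] roll 0.001 q6 -0.5718398158378486 t 9.9667
```

View pics/m.png

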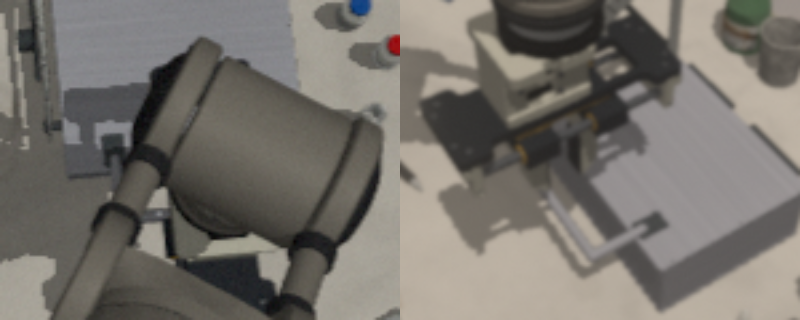

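The composite shows the gripper above the bar, with the fingers straddling it. I descend and check the force.

```bash
python3 -m crank '[[-0.4,0,0,20,0],[-0.4,0,0,35,0],[-0.4,0,0,45,0],[-0.4,0,0,52,0],[-0.4,0,0,58,0],[-0.4,0,0,60,0],[-0.4,0,0,60,0]]' 
python3 -m crank '[[-1,0,0,0,0],[-1,0,0,0,0],[-1,0,0,0,0],[-1,0,0,0,0],[-1,0,0,0,0],[-1,0,0,0,0]]' 25
python3 - <<'E'
from h import *
o=telemetry.observe(); print(o)
rel(.445,-.148,.079,np.radians(4.83))
E
```

```text
time: 10.65
tool_pos: [0.4447, -0.1495, 0.239]
tool_rot: [3.141, 0.0, 1.655]
contact_force: [-0.6, -0.1, -0.4]
opening: 0.0276
grip_force: 0.0
time: 11.15
tool_pos: [0.4427, -0.1498, 0.239]
tool_rot: [-3.136, -0.001, 1.656]
contact_force: [-11.9, -4.4, 8.1]
opening: 0.0091
grip_force: 25.0
{'time': 11.15, 'qpos': array([-0.4896219 ,  0.45546317,  1.88858581, -0.00353779,  0.80240278,
       -0.57221952]), 'qvel': array([ 1.01737504e-03,  1.09996692e-04, -9.20695308e-04,  1.53679050e-03,
       -1.66734921e-03,  9.71591047e-05]), 'joint_efforts': array([  3.89332741, -38.34306479, -19.65325713,   2.24563412,
        -2.52203889,   0.04739506]), 'tool_pos': array([ 0.44274617, -0.14977316,  0.23900242]), 'tool_rot': array([-3.13613401e+00, -5.04403583e-04,  1.65585745e+00]), 'contact_force': array([-11.86564024,  -4.36196444,   8.07791333]), 'torque': array([-0.87863772,  2.11359656,  0.06633879]), 'grip_force': 24.99971330165863, 'opening': 0.009093855440143494}
grasp [ 0.4419 -0.1498  0.08  ] shift [1.5 3.3 1. ] roll 0.001 q6 -0.5722195248878876 t 11.15
```

The bar is held. It sits about 2 mm nearer the robot than I measured, which puts the hinge near s = 0.632 and matches the pointer line. I raise along the arc to about 0.9 rad.

```bash
python3 -m crank '[[-1,0,-1,-16,0],[-1,0,1,-33,0],[-1,0,5,-49,0],[-1,0,9,-64,0],[-1,0,15,-80,0],[-1,0,23,-94,0],[-1,0,31,-108,0],[-1,0,40,-122,0],[-1,0,51,-134,0],[-1,0,62,-146,0],[-1,0,72,-154,0],[-1,0,78,-160,0]]' 25
python3 -m crank '[[-1,0,0,0,0],[-1,0,0,0,0],[-1,0,0,0,0]]'
cat > lid.py <<'E'
from h import *
a=np.radians(4.83);X=np.array([np.cos(a),np.sin(a),0]);Y=np.array([-X[1],X[0],0])
for n in("scene","top"):
    p,d=vision.read_camera(n);cv2.imwrite(f"pics/l_{n}.png",p[:,:,::-1]);C=cloud(n,d);s=C@X;t=C@Y;z=C[...,2]
    P=p.astype(int); th=np.arctan2(z-.073,.632-s);r=np.hypot(z-.073,.632-s)
    m=(d>0)&(t>-.29)&(t<-.08)&(r>.02)&(r<.163)&(th>.6)&(th<1.3)&(abs(t+.185)>.02)
    h,e=np.histogram(th[m],bins=np.arange(.6,1.3,.02));c=e[h.argmax()]+.01
    w=m&(abs(th-c)<.1)
    for _ in range(4):
        x=np.cos(th[w]-c)*r[w];y=np.sin(th[w]-c)*r[w];k=np.polyfit(x,y,1)
        w=m&(abs(np.sin(th-c)*r-np.polyval(k,np.cos(th-c)*r))<.004)
    print(n,"lid angle",c+np.arctan(k[0]),"off",k[1],w.sum(),"x range",x.min(),x.max())
o=telemetry.observe();g=o["tool_pos"]-[0,0,.159];print(g,g@X,"F",o["contact_force"],o["opening"],o["grip_force"],o["time"])
E
python3 lid.py
```

```text
time: 12.15
tool_pos: [0.5213, -0.143, 0.4009]
tool_rot: [-3.138, 0.001, 1.655]
contact_force: [-7.4, -1.3, 6.3]
opening: 0.009
grip_force: 25.0
time: 12.4
tool_pos: [0.5208, -0.1431, 0.4003]
tool_rot: [-3.138, 0.001, 1.655]
contact_force: [-11.7, -0.7, 11.4]
opening: 0.0093
grip_force: 25.0
scene lid angle 0.8932285968315493 off 0.001969054031789803 460 x range 0.019996065205217108 0.16292662530649343
top lid angle 0.8907626438463706 off 0.003180021035071344 696 x range 0.02005337529801547 0.1629459928056358
[ 0.52072196 -0.14313094  0.24121955] 0.5068212657836515 F [-12.06986689  -1.0003199   12.43008815] 0.009186414063468694 25.003387928009033 12.5
```

```bash
python3 -m crank '[[-1,0,3,-3,0],[-1,0,6,-6,0],[-1,0,9,-9,0],[-1,0,12,-11.5,0],[-1,0,12,-11.5,0],[-1,0,12,-11.5,0],[-1,0,12,-11.5,0],[-1,0,12,-11.5,0]]'
python3 lid.py; sed 's/n in("scene","top")/n in("scene",)/;s/t>-.29)&(t<-.08)/t>-.076)\&(t<-.054)\&((r<.105)|(r>.15))/;s/r<.163/r<.2/' lid.py > ptr.py; python3 ptr.py
```

```text
time: 13.17
tool_pos: [0.5339, -0.1421, 0.4105]
tool_rot: [-3.141, 0.001, 1.655]
contact_force: [-4.4, -2.0, 4.7]
opening: 0.0089
grip_force: 25.0
scene lid angle 0.9607593409072173 off 0.0006730734680320358 133 x range 0.021410130225834954 0.1629553678748553
top lid angle 0.9709880112046259 off 0.0034861031260011543 544 x range 0.02044705397711732 0.16288270686101444
[ 0.53388621 -0.1421001   0.25150665] 0.5200255643039591 F [-4.71575599 -1.4330613   4.4489878 ] 0.009400259657137807 25.0002720952034 13.2667
scene lid angle 0.8053654074112121 off -0.00048643790742567414 1 x range 0.1049573215543212 0.1049573215543212
[ 0.53388314 -0.14207934  0.25151129] 0.5200242513218808 F [-4.83840961 -1.38071189  5.00272338] 0.00907160649232815 25.0003981590271 13.3167ptr.py:10: RankWarning: Polyfit may be poorly conditioned
  x=np.cos(th[w]-c)*r[w];y=np.sin(th[w]-c)*r[w];k=np.polyfit(x,y,1)
ptr.py:10: RankWarning: Polyfit may be poorly conditioned
  x=np.cos(th[w]-c)*r[w];y=np.sin(th[w]-c)*r[w];k=np.polyfit(x,y,1)
ptr.py:10: RankWarning: Polyfit may be poorly conditioned
  x=np.cos(th[w]-c)*r[w];y=np.sin(th[w]-c)*r[w];k=np.polyfit(x,y,1)
ptr.py:10: RankWarning: Polyfit may be poorly conditioned
  x=np.cos(th[w]-c)*r[w];y=np.sin(th[w]-c)*r[w];k=np.polyfit(x,y,1)
```

```bash
python3 -c "
import cv2
a=cv2.imread('pics/l_scene.png')[100:340,170:430];cv2.imwrite('pics/fin.png',cv2.resize(a,(650,600)))"
```

```text
(no output)
```

View pics/fin.png

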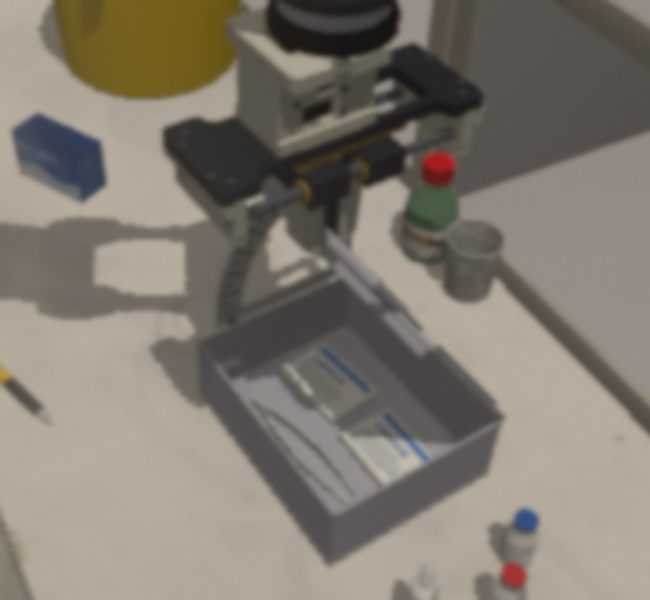

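The lid measures about 0.972 rad (top view 0.971, arm position 0.974) against about 0.972 for the pointer. The carton and vials stand, and the grip is firm.

```bash
python3 -m crank '[[-1,0,0,0,0],[-1,0,0,0,0],[-1,0,0,0,0],[-1,0,0,0,0]]' && python3 -c "
from cell import ticket
print(ticket.hand_in())"
```

```text
time: 13.65
tool_pos: [0.5339, -0.1421, 0.4105]
tool_rot: [-3.141, 0.0, 1.655]
contact_force: [-4.8, -1.6, 5.3]
opening: 0.009
grip_force: 25.0
the job is handed in; nothing more can be done
None
```

The job is handed in at about 13.7 s: the carton stands upright on the free worktop near (0.47, 0.30), and the gripper still holds the lid at about 0.97 rad, matching the pointer as measured (about 0.97 rad).

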